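# Empty the tipping offcut pan

### The job

The steel tipping pan on the bench holds three offcuts, and a good bundle of dowels has been left on top of them: first lay the bundle flat in the white parts tray. Then draw the pan's bolt and lift the ball lever until the pan's pointer lines up with the brass marker and no further, so that all the offcuts slide into the wooden scrap box under the spout; bring the pan back down level and shoot the bolt fully home. Leave the tape measure and the pliers where they lie.

Things in the scene. Friction and masses are not known exactly. Their poses are not given: they have to be found in the camera images.
- stand: fixed plywood tipping stand, 254 mm along its x, 190 mm along its y, two upright cheeks carrying the pan between them, their tops at 140 mm with rounded ears up to 234 mm round the pivot. Origin: centre of its underside, on the bench. Its y axis points from the spout end (-y, scrap box) to the lever end (+y); its x axis runs along the pan's pivot; the pointer is on its -x cheek. A timber rail across the lever end has its top at z 170 mm
- pivot (a point): the pan's pivot axis (along the stand's x), at [0, -60, 175] mm in the stand's frame; it does not move
- pan (a joint): tilt of the steel pan, rad: 0 is level (resting on rubber pads, which give about 1 mm), grows as the lever end rises and the spout dips; up to 1.25. The pivot is stiff: the pan stays where it is left (0.6 N m of friction, about 3 to 6 N at the ball). Pan inside: 185 mm along the stand's x, 217 mm along y, open at the spout (-y) end, the other walls 37 mm high inside; when level its floor is at z 163 mm. While the bolt is home its ledge cannot rise
- ball (a point): centre of the black ball, 34 mm diameter, at the end of the pan's lever: fixed to the pan, 185 mm to +y and 30 mm above the pivot when level; it moves on an arc round the pivot. Can be gripped across the stand's x and turns between the fingers
- marker (a joint): angle of the brass marker collar on the arc round the pivot, rad, in the same sense as the pan's tilt: when the pan's tilt equals this value the pointer stands at the marker. Set differently each time (0.82 to 0.98); not to be moved
- pointer_tip (a point): tip of the pan's steel pointer, on the outside of the -x cheek, 72 mm from the pivot: hangs straight down when the pan is level and swings towards +y of the stand as the pan tips
- marker_tip (a point): the brass marker's inner tip, 72 mm from the pivot, where the pointer tip has to come
- bolt (a joint): travel of the barrel bolt on the rear rail, m: 0 fully home (over the ledge at the back of the pan), 0.025 fully drawn; it slides along the stand's +y to draw, friction about 2.5 N, and stays where left. It frees the pan when drawn by more than 0.015
- bolt_knob (a point): centre of the bolt's round steel knob, 22 mm diameter, on an upright stem (8 mm thick) 34 mm above the bolt; it stands 42 mm above the rail's top, 72 mm to the -x side of the lever; it can be gripped across the stand's x
- dowels_mid (a point): centre of the bundle of 10 mm round dowels, 31 mm wide, 166 mm long, 20 mm high (three dowels below, two above); its y axis is its length. It lies on top of the two 22 mm offcuts in the pan, along the pan (its length along the stand's y within 0.1 rad); 4 mm under its middle is the top of the 18 mm offcut
- parts_tray: fixed white plastic tray holding small dowels and screws (which offer no resistance), 120 x 200 x 43 mm, its y axis is its length, walls 3 mm; origin: centre of its underside; inner floor 3 mm up
- offcut_a_mid (a point): centre of a timber offcut 40 x 120 x 22 mm in the pan, lying across the pan (its length, its y, along the stand's x)
- offcut_b_mid (a point): centre of a timber offcut 50 x 130 x 22 mm in the pan, lying across the pan (its length, its y, along the stand's x)
- offcut_c_mid (a point): centre of a timber offcut 50 x 80 x 18 mm, in the middle of the pan, lying across the pan (its length, its y, along the stand's x)
- scrap_box: fixed open wooden box 224 x 214 x 60 mm (along the stand's x, y and up), walls and floor 9 mm; it stands right in front of the stand, under the spout; origin: centre of its underside, axes as the stand's
- tape_measure: bystander: pocket tape measure, 66 x 84 x 44 mm; origin: centre of its underside
- pliers: bystander: combination pliers, 49 x 162 x 13 mm, lying flat; origin: centre of its underside
Not all that is in view belongs to the job. Leave any turquoise look-alike of the part that bears offcut_c_mid alone.

How it is judged (in metres and radians):
On the way, in this order (a step that is already met when the one before it is completed fails the run):
1. the dowel bundle lies flat in the parts tray, the offcuts still in the pan (x of dowels_mid in the frame of parts_tray between -0.05 and 0.05 m and y of dowels_mid in the frame of parts_tray between -0.03 and 0.03 m and z of dowels_mid in the frame of parts_tray below 0.028 m and value of joint pan below 0.05 rad), for 0.2 s.
2. the pan is tipped with its pointer at the brass marker (within 7 mm, about 5.5 degrees) and all three offcuts are in the scrap box (distance between pointer_tip and marker_tip below 0.007 m and x of offcut_a_mid in the frame of scrap_box between -0.105 and 0.105 m and y of offcut_a_mid in the frame of scrap_box between -0.1 and 0.1 m and z of each of offcut_a_mid, offcut_b_mid, offcut_c_mid in the frame of scrap_box below 0.068 m and x of offcut_b_mid in the frame of scrap_box between -0.105 and 0.105 m and y of offcut_b_mid in the frame of scrap_box between -0.1 and 0.1 m and x of offcut_c_mid in the frame of scrap_box between -0.105 and 0.105 m and y of offcut_c_mid in the frame of scrap_box between -0.1 and 0.1 m), for 0.4 s.
3. the pan is back down level (value of joint pan below 0.03 rad), for 0.2 s.
At the end, for the whole second after the job is handed in: Dowel bundle flat in the parts tray (centre within 50 mm across, 30 mm along, under 28 mm high); all offcuts' centres inside the scrap box, at most 8 mm above its rim; pan level (under 0.03 rad); bolt home (within 5 mm); all at rest (x of dowels_mid in the frame of parts_tray between -0.05 and 0.05 m and y of dowels_mid in the frame of parts_tray between -0.03 and 0.03 m and z of dowels_mid in the frame of parts_tray below 0.028 m and x of offcut_a_mid in the frame of scrap_box between -0.105 and 0.105 m and y of offcut_a_mid in the frame of scrap_box between -0.1 and 0.1 m and z of each of offcut_a_mid, offcut_b_mid, offcut_c_mid in the frame of scrap_box below 0.068 m and x of offcut_b_mid in the frame of scrap_box between -0.105 and 0.105 m and y of offcut_b_mid in the frame of scrap_box between -0.1 and 0.1 m and x of offcut_c_mid in the frame of scrap_box between -0.105 and 0.105 m and y of offcut_c_mid in the frame of scrap_box between -0.1 and 0.1 m and value of joint pan below 0.03 rad and value of joint bolt below 0.005 m and linear speed of each of dowels, offcut_a, offcut_b, offcut_c below 0.02 m/s); the robot touches nothing.
It fails at once if the pan is tipped well past the marker (pointer more than 14 mm, about 11 degrees, beyond it) (y of pointer_tip in the frame of marker_tip above 0.014 m).
It fails at once if the tape measure or the pliers is moved by more than 30 mm (distance of any of tape_measure, pliers from where it was at the start of the episode above 0.03 m).
It also fails if it takes over 72 s, if anything falls off the work surface, if the arm or the gripper's body presses on something with over 40 N, if the wrist force passes 120 N, or if a joint passes its speed limit or range.

### The arm

A 7-joint arm with a two-finger parallel gripper is mounted at the origin on a cart in front of the work surface, level with it; the furniture and walls round the work are solid. World frame = base frame: x ahead of the robot, y to its left, z up, the work surface at z = 0. Lengths are in mm, angles in rad, forces in N, time in s.
With the tool pointing down it reaches from about 425 to 950 mm from the base axis. Payload 16.7 kg.
Tool frame: the origin (TCP) lies between the finger pads; the fingertips stand env.tip_reach ahead of it and the grasp point (between the pads) lies 6 mm ahead of it (env.tip_reach is the distance from the TCP to the fingertips, in mm); z points along the fingers, y is the line along which they close (so a half turn about z gives the same grasp; the last joint's range is limited). The gripper opens to 94 mm and grips with 3 to 60 N. Pads are 16 mm wide; open, the fingers measure 119 mm over their backs; the gripper's body (75 mm by 177 mm) begins 78 mm behind the grasp point.
Start: joints at [1.109, 0.426, 0.074, 1.606, -0.034, 1.111, -0.067], TCP at [207.04, -642.423, 191.767] pointing down, gripper open.
Joint ranges: [-2.85, 2.85], [-0.5, 2.14], [-1.23, 1.37], [0.21, 2.46], [-1.02, 4.16], [0.16, 2.05], [-2.73, 2.73]. Speed limits (rad/s): [1.89, 1.89, 2.39, 2.39, 3.01, 3.01, 3.01].

### API

Orientations are given as a 3x3 rotation matrix whose columns are the frame's x, y, z axes.
In Python, from station import env, effector, planner, readout, eyes, job gives the robot as it stands. Calls block until the motion is done:
- env.move_pose(position, orientation): joint-space move of the TCP to a pose.
- env.movel(position, rotation=None, v=150, max_force=None): straight line of the TCP; rotation=None keeps the orientation; v is the mean speed in mm/s. With max_force (N) it stops when the force on the tool has changed by that much, and returns True; else False.
- env.set_joints(angles): joint-space move.
- effector.gripper_to(opening): finger opening in mm; the grip force is fixed at half the most; returns when the fingers have stopped.
- env.sleep(seconds).
- planner.ik(position, orientation): joint angles nearest the present ones, or None.
- readout.get_state(): the state.
- eyes.read_camera(name): name is "side" or "top" or "wrist"; returns a dict with "img" (480x640x3 uint8, red, green, blue), "intrinsics" (3x3 intrinsics, pixels), "rvec" (rotation vector, rad) and "tvec" (3), from world to camera coordinates, as OpenCV has them. Camera axes: x right, y down, z forward; pixel columns grow to the right and rows downward; lengths in mm; the calibration is good to about 2 mm. A picture is of the moment at which its call begins. There is no depth.
A pose or a line that the arm cannot do raises env.MotionError and nothing moves.
- job.close_job(): hands the job in; it is judged then, once.
The state is a dict: "t": time; "qpos": joint angles; "joint_velocities": joint speeds; "effort": joint torques, N m; "position": TCP position; "tcp_rot": TCP orientation; "wrist_force": force on the tool from outside, world axes, zero at the start; "wrist_torque": the same for the moment, N m; "finger_gap": finger opening in mm; "gripper_force": force on a finger pad.
Only numpy, scipy, OpenCV 4.12 (cv2) and the standard library are available. Lean on these libraries where they do the work, as an engineer would, in place of code of your own. Each camera call takes 0.05 s, during which the arm holds its last target. There are 200 camera calls.

## Working session

There is one attempt and no reset: what is moved stays moved. The work goes in short steps, each a Python script; the robot and the scene stay as the last script left them, time stands still between calls to the robot, and variables do not carry over. Pictures are saved under pics/ and viewed, at most 10 in all, crops included, and the job is handed in when it is done.

```bash
mkdir -p pics
python3 - <<'E'
from station import env, effector, planner, readout, eyes, job
import cv2, numpy as np
s=readout.get_state(); print(s['t'],s['position'],s['tcp_rot'],env.tip_reach)
for n in("side","top"):
    c=eyes.read_camera(n); cv2.imwrite(f"pics/{n}0.png",c["img"][:,:,::-1]); np.savez(f"pics/{n}0.npz",**c)
    R=cv2.Rodrigues(np.array(c["rvec"],float))[0]; print(n,-R.T@np.array(c["tvec"]).ravel(),R[2])
E
```

```text
0.0 [ 206.91435772 -642.02801844  191.08238539] [[ 9.51794881e-01  3.06734915e-01 -4.43389126e-04]
 [ 3.06735230e-01 -9.51794137e-01  1.19096994e-03]
 [-5.67031083e-05 -1.26956215e-03 -9.99999192e-01]] 25.0
side [ 439.21794215 1064.36266702  697.66316881] [ 0.04699953 -0.89129693 -0.45097764]
top [ 308.73275406   26.49197764 1447.46884912] [ 0.15614349 -0.00661568 -0.98771223]
```

View pics/side0.png

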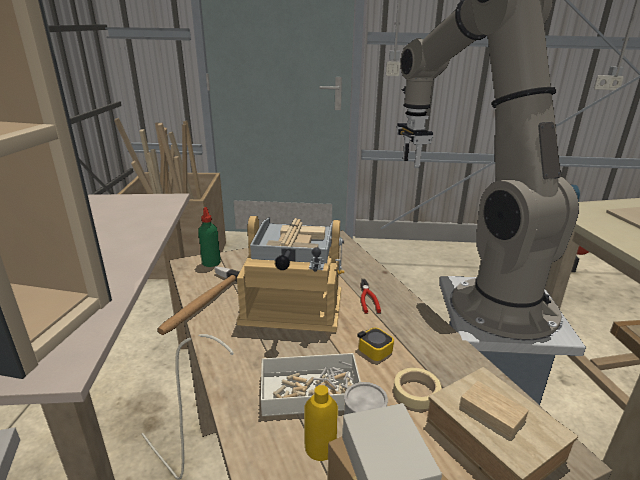

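View pics/top0.png

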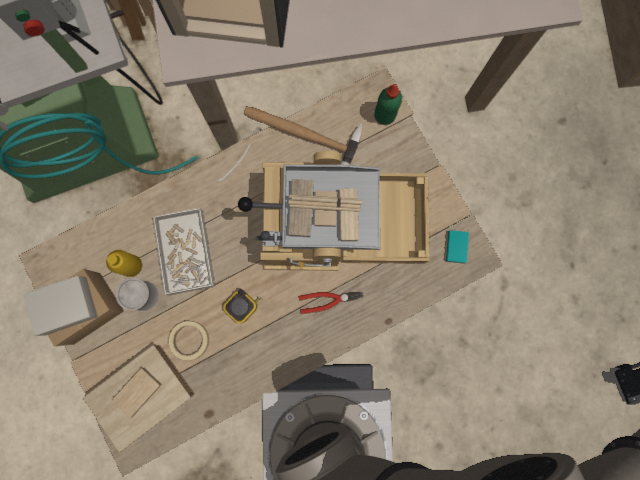

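The side view shows the stand at about (290,270), with the black ball at (282,262), the tray at (310,385), the tape at (376,343) and the pliers at (370,297). The top view shows the ball at (245,204), the bolt at about (270,238), the dowels at (325,202), the tray at (184,251) and the marker/pointer at about (310,263).

```bash
cat > u.py <<'E'
import numpy as np, cv2
def cam(c):
    R=cv2.Rodrigues(np.array(c["rvec"],float))[0]; t=np.array(c["tvec"],float).ravel(); return np.array(c["intrinsics"],float),R,t
def ray(c,uv):
    K,R,t=cam(c); d=R.T@np.linalg.inv(K)@np.array([uv[0],uv[1],1.]); return -R.T@t,d/np.linalg.norm(d)
def onz(c,uv,z):
    o,d=ray(c,uv); return o+d*(z-o[2])/d[2]
def tri(c1,p1,c2,p2):
    o1,d1=ray(c1,p1);o2,d2=ray(c2,p2)
    s=np.linalg.lstsq(np.c_[d1,-d2],o2-o1,rcond=None)[0]
    a=o1+d1*s[0];b=o2+d2*s[1]; return (a+b)/2,np.linalg.norm(a-b)
def proj(c,P):
    K,R,t=cam(c); q=K@(R@np.asarray(P,float)+t); return q[:2]/q[2]
def crop(img,x,y,w,h,k): return cv2.resize(img[y:y+h,x:x+w,::-1],None,fx=k,fy=k,interpolation=cv2.INTER_CUBIC)
E
python3 - <<'E'
from u import *
T=np.load("pics/top0.npz");S=np.load("pics/side0.npz")
cv2.imwrite("pics/tc.png",crop(T["img"],235,145,200,130,4))
cv2.imwrite("pics/sc.png",crop(S["img"],225,205,130,130,4.6))
print(T["intrinsics"],S["intrinsics"])
for c in(T,S):
    im=c["img"];m=(im.max(2)<45).astype(np.uint8)
    x,y=(235,190) if c is T else (270,250)
    n,l,st,ce=cv2.connectedComponentsWithStats(m[y:y+28,x:x+25]); print([(s[4],s[:4],q+[x,y]) for s,q in zip(st[1:],ce[1:]) if s[4]>15])
E
```

```text
[[565.35140219   0.         316.2168889 ]
 [  0.         565.35140219 236.28618302]
 [  0.           0.           1.        ]] [[452.40387406   0.         324.73735965]
 [  0.         452.40387406 246.65867913]
 [  0.           0.           1.        ]]
[(np.int32(153), array([ 3,  7, 15, 14], dtype=int32), array([244.86928105, 203.73202614]))]
[(np.int32(209), array([ 5,  0, 20, 20], dtype=int32), array([283.98564593, 260.54545455]))]
```

View pics/tc.png

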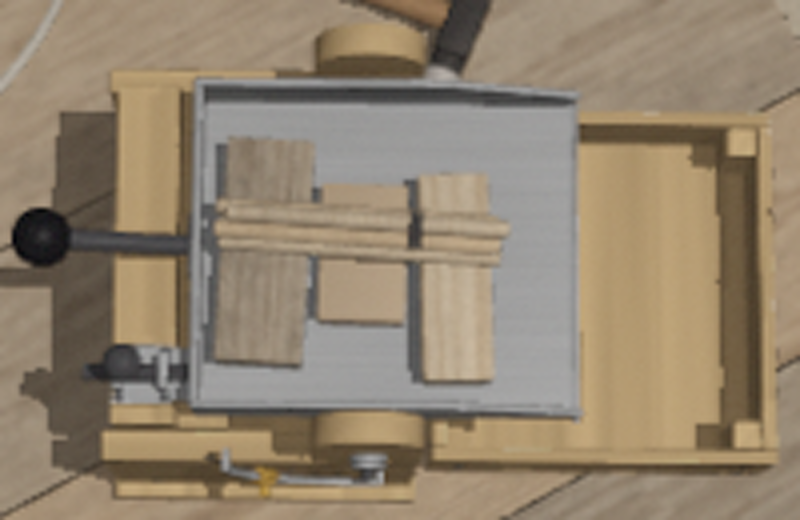

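View pics/sc.png

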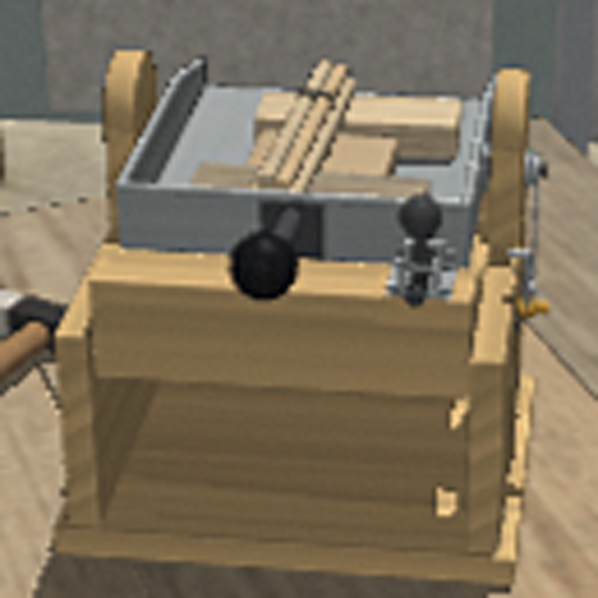

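The crops show the ball at (42,237) in the top crop and (264,264) in the side crop. The knob is at (121,361) and (420,215), and the brass collar at (268,482) and (530,308). The dowel bundle runs from (218,225) to (503,243) in the top crop.

Run:
```python
from u import *
np.set_printoptions(precision=1,suppress=True)
T=np.load("pics/top0.npz");S=np.load("pics/side0.npz")
t=lambda x,y:((x+.5)/4+235-.5,(y+.5)/4+145-.5); s=lambda x,y:((x+.5)/4.6+225-.5,(y+.5)/4.6+205-.5)
print("ball",*tri(T,t(42,237),S,s(264,264)),onz(T,t(42,237),205))
print("knob",*tri(T,t(121,361),S,s(420,215)),onz(T,t(121,361),212))
# brass masks
P=[]
for c,(x,y,w,h) in((T,(285,255,40,20)),(S,(325,260,30,20))):
    hsv=cv2.cvtColor(c["img"],cv2.COLOR_RGB2HSV)[y:y+h,x:x+w]
    m=((hsv[...,1]>150)&(hsv[...,0]>12)&(hsv[...,0]<32)&(hsv[...,2]>90)).astype(np.uint8)
    n,l,st,ce=cv2.connectedComponentsWithStats(m); print([(q[4],p+[x,y]) for q,p in zip(st[1:],ce[1:])])
    i=1+st[1:,4].argmax(); P.append(ce[i]+[x,y])
print("marker",*tri(T,P[0],S,P[1]))
print("dowel ends",onz(T,t(218,225),198),onz(T,t(503,243),198))
for nm,a,b,z in(("rail rear",(112,75),(112,415),170),("box -x rim",(432,465),(775,465),60),("box +x rim",(580,114),(770,118),60),("pan far",(200,80),(578,94),201),("pan near",(192,411),(578,417),201)):
    A=onz(T,t(*a),z);B=onz(T,t(*b),z);d=B-A; print(nm,A,B,"ang",np.arctan2(d[1],d[0]))
hsv=cv2.cvtColor(T["img"],cv2.COLOR_RGB2HSV);m=((hsv[...,1]<30)&(hsv[...,2]>170)).astype(np.uint8);m2=np.zeros_like(m);m2[195:305,145:222]=m[195:305,145:222]
m2=cv2.morphologyEx(m2,cv2.MORPH_OPEN,np.ones((2,2)))
pts=np.array([onz(T,(u,v),43)[:2] for v,u in zip(*np.nonzero(m2))],np.float32)
r=cv2.minAreaRect(pts);print("tray",r,cv2.boxPoints(r))
for uv in((154,217),(203,208),(213,288),(164,296)):print(onz(T,uv,43))
```

```text
ball [582.  176.2 205.1] 0.030653339319420648 [582.  176.2 205. ]
knob [509.1 131.7 212.6] 0.5798980386996514 [509.5 131.7 212. ]
[(np.int32(17), array([301.1, 264.1]))]
[(np.int32(16), array([339.9, 271.6]))]
marker [452.8  54.8 116.9] 1.0991051944800307
dowel ends [588.5  77.7 198. ] [574.9 -83.  198. ]
rail rear [685.5 139.5 170. ] [485.2 140.6 170. ] ang 3.1359858309632034
box -x rim [465.3 -46.7  60. ] [ 461.1 -258.5   60. ] ang -1.5908132553753025
box +x rim [ 686.7 -146.5   60. ] [ 681.7 -266.6   60. ] ang -1.6119494282532663
pan far [672.4  86.7 201. ] [ 660.  -128.2  201. ] ang -1.6284418306287995
pan near [482.3  93.4 201. ] [ 474.6 -121.2  201. ] ang -1.606417524742126
tray ((495.5686950683594, 347.095703125), (182.81094360351562, 99.16978454589844), 9.62342643737793) [[397.2 380.7]
 [413.7 282.9]
 [594.  313.5]
 [577.4 411.3]]
[588.2 425.8  43. ]
[609.  302.4  43. ]
[406.1 275.4  43. ]
[388.8 396.3  43. ]
```

```bash
cat > r.py <<'E'
from station import env, effector, planner, readout, eyes, job
from u import *
np.set_printoptions(precision=2,suppress=True)
def D(a): return np.array([[-np.sin(a),np.cos(a),0],[np.cos(a),np.sin(a),0],[0,0,-1.]])
def st(tag=""):
    s=readout.get_state(); print(tag,round(s['t'],2),s['position'],"gap",s['finger_gap'],"F",s['wrist_force'],"gf",s['gripper_force']); return s
YAW=-0.042; SY=np.array([-np.sin(YAW),np.cos(YAW),0]); SX=np.array([np.cos(YAW),np.sin(YAW),0])
BALL=np.array([582,176.2,205.]); KNOB=np.array([509.3,131.7,212.]); PIV=BALL-185*SY-[0,0,30]
E
python3 - <<'E'
from r import *
for p,a in(((581.7,-2.7,300),-.085),((581.7,-2.7,211),-.085),((498,342,300),-1.423),((498,342,30.5),-1.423),((509,131.7,218),YAW),(BALL,YAW),(PIV+31*SY+[0,0,180],YAW)):
    for k in(0,np.pi):
        print(p,a+k,planner.ik(np.array(p,float),D(a+k)))
s=readout.get_state()
env.movel(s['position']+[0,0,170])
a=-.085
env.move_pose(np.array([581.7,-2.7,330]),D(a)); effector.gripper_to(52); st("above")
c=eyes.read_camera("wrist"); np.savez("pics/w1.npz",**c); cv2.imwrite("pics/w1.png",c["img"][:,:,::-1])
E
```

```text
(581.7, -2.7, 300) -0.085 [ 0.39  0.25 -0.6   1.65  0.14  1.29 -0.32]
(581.7, -2.7, 300) 3.056592653589793 [ 0.7   0.34 -1.03  1.64  0.3   1.33  2.69]
(581.7, -2.7, 211) -0.085 [ 0.37  0.31 -0.59  1.77  0.19  1.12 -0.36]
(581.7, -2.7, 211) 3.056592653589793 [ 0.69  0.43 -1.02  1.75  0.39  1.18  2.61]
(498, 342, 300) -1.423 [-0.92  0.23  0.26  1.65 -0.06  1.27 -2.07]
(498, 342, 300) 1.718592653589793 [ 0.07  0.39 -1.03  1.59  0.34  1.36  0.72]
(498, 342, 30.5) -1.423 [-0.03  0.68 -0.91  1.85  0.66  0.95 -2.67]
(498, 342, 30.5) 1.718592653589793 [-0.01  0.7  -0.96  1.85  0.69  0.97  0.44]
(509, 131.7, 218) -0.042 [ 0.39  0.26 -0.89  1.87  0.22  1.12 -0.62]
(509, 131.7, 218) 3.0995926535897933 [ 0.49  0.3  -1.03  1.86  0.28  1.14  2.47]
[582.  176.2 205. ] -0.042 [ 0.31  0.45 -0.94  1.7   0.39  1.19 -0.77]
[582.  176.2 205. ] 3.0995926535897933 [ 0.36  0.49 -1.02  1.7   0.44  1.21  2.33]
[575.53  22.34 355.  ] -0.042 [ 0.39  0.21 -0.64  1.58  0.13  1.39 -0.31]
[575.53  22.34 355.  ] 3.0995926535897933 [ 0.75  0.34 -1.16  1.56  0.32  1.45  2.67]
above 4.81 [581.69  -2.71 330.  ] gap 52.050916591784755 F [0.1  0.55 1.22] gf 0.0
```

View pics/w1.png

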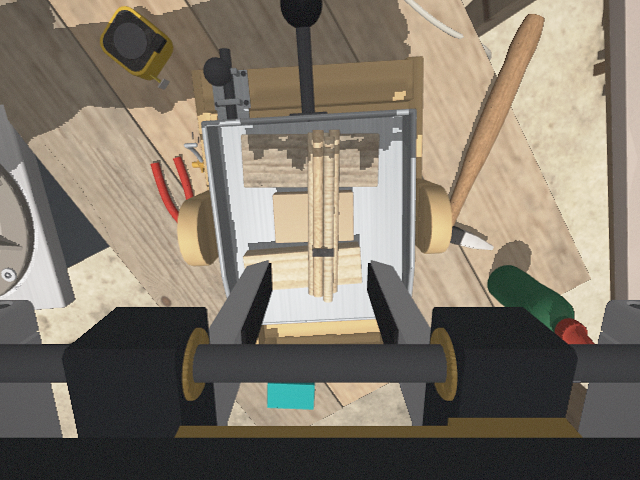

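The wrist view shows the bundle as a vertical strip from (324,132) to (323,298), centred between the open fingers.

Run:
```python
from r import *
c=np.load("pics/w1.npz")
A=onz(c,(324,132),199);B=onz(c,(323,297),199);d=A-B;m=(A+B)/2
a=np.arctan2(d[1],d[0])-np.pi/2
print(A,B,m,a,np.linalg.norm(d),"knob",onz(c,(216,72),212),"ball",onz(c,(301,10),207))
if abs(m[0]-581.7)>5 or abs(m[1]+2.7)>8 or abs(a+.085)>.07: raise SystemExit("differs")
x,y=(m[0]+581.7)/2,(m[1]-2.7)/2;a=(a-.085)/2
env.movel([x,y,240],D(a)); print(env.movel([x,y,211],v=50,max_force=8)); st("down")
effector.gripper_to(25); st("grip")
s=readout.get_state()
print(env.movel([x,y,300],v=100)); st("up")
c=eyes.read_camera("side");cv2.imwrite("pics/s2.png",crop(c["img"],200,130,200,150,4))
```

```text
[591.45  76.03 199.  ] [577.51 -82.44 199.  ] [584.48  -3.21 199.  ] -0.08773734384606202 159.0795386923892 knob [506.99 130.39 212.  ] ball [580.65 171.03 207.  ]
False
down 6.34 [583.2   -2.9  211.11] gap 51.87364276080735 F [ 0.09 -0.94 -0.22] gf 0.0
grip 6.96 [583.07  -2.96 211.  ] gap 24.844830243833453 F [-0.03 -1.6  -0.86] gf 0.0
False
up 8.0 [582.79  -3.02 299.3 ] gap 24.827142462102245 F [-0.15  1.02 -0.62] gf 0.0
```

View pics/s2.png

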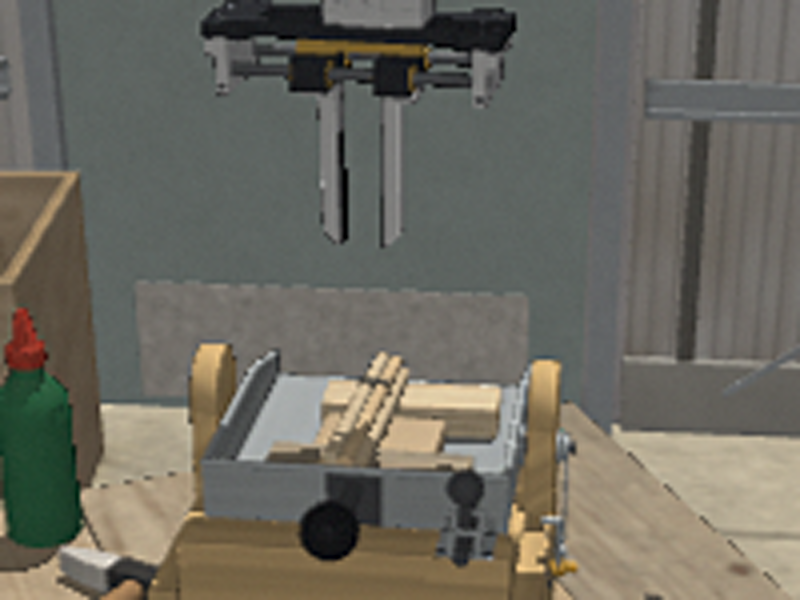

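The bundle is still lying in the pan, and the fingers closed above or past it. I'll check the real fingertip height and the bundle height from this view.

Run:
```python
from r import *
c=eyes.read_camera("side");T=eyes.read_camera("top")
for z in(264,269,274,279,284): print(z,(proj(c,[583,-3,z])-[200,130])*4)
# bundle ends/mid z: project hypotheses for near-end of bundle (y=+77) and far end
for P in([591,77,185],[591,77,205],[577,-83,185],[577,-83,205],[584,-3,185],[584,-3,205]): print(P,(proj(c,P)-[200,130])*4)
cv2.imwrite("pics/t2.png",crop(T["img"],235,145,200,130,4))
m=st()
c=eyes.read_camera("wrist"); np.savez("pics/w2.npz",**c); cv2.imwrite("pics/w2.png",c["img"][:,:,::-1])
```

```text
264 [364.57 312.04]
269 [364.43 304.73]
274 [364.29 297.38]
279 [364.15 290.01]
284 [364.01 282.61]
[591, 77, 185] [337.58 478.87]
[591, 77, 205] [336.78 449.86]
[577, -83, 185] [389.72 375.09]
[577, -83, 205] [389.39 348.62]
[584, -3, 185] [365.21 423.89]
[584, -3, 205] [364.67 396.19]
 8.15 [582.83  -2.97 299.38] gap 24.623358237267023 F [-0.26 -0.27 -0.  ] gf 0.0
```

View pics/w2.png

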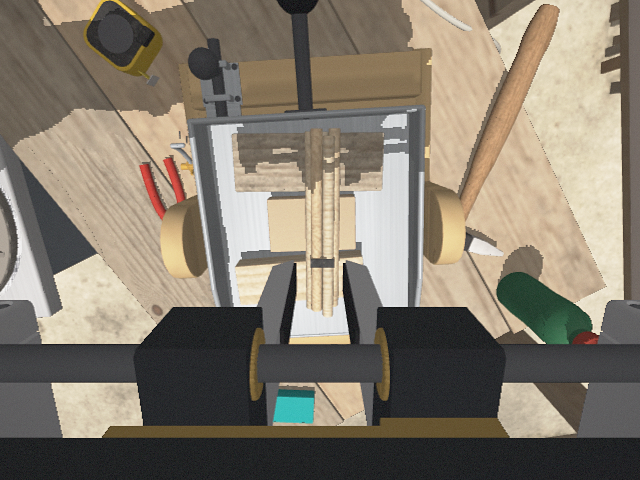

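The wrist view shows the bundle still in place at (322,130)–(323,312), with inner fingertips near (293,263) and (347,263). I'll triangulate the fingertips.

Run:
```python
from r import *
S=eyes.read_camera("side");W=np.load("pics/w2.npz");T=eyes.read_camera("top");np.savez("pics/t3.npz",**T)
f=lambda x,y:((x+.5)/4+199.5,(y+.5)/4+129.5)
print(tri(W,(294,264),S,f(384,245)),tri(W,(346,264),S,f(346,243)))
for P in([570.5,-3,274],[595,-3,274]): print(proj(W,P),(proj(S,P)-[200,130])*4)
s=readout.get_state(); print(s['position'],s['tcp_rot'][:,2],s['qpos'])
K,R,t=cam(W);print("cam",-R.T@t,R[2])
cv2.imwrite("pics/t3.png",crop(T["img"],220,135,200,150,4))
```

```text
(array([569.29,   6.15, 313.98]), np.float64(0.9474875605289412)) (array([595.28,   3.13, 313.12]), np.float64(2.733087556630248))
[302.31 255.91] [383.88 298.11]
[339.74 252.84] [345.51 296.69]
[582.97  -2.96 299.68] [-0.  0. -1.] [ 0.41  0.25 -0.62  1.65  0.15  1.29 -0.33]
cam [587.91  68.7  491.2 ] [-0.02 -0.25 -0.97]
```

View pics/t3.png

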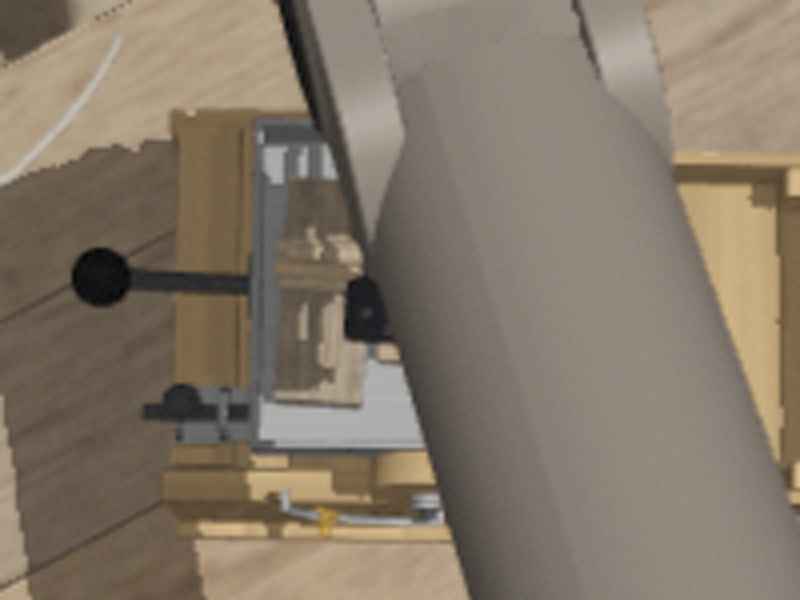

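The triangulated tips sit at z ≈ 313.5 while the reported TCP is 299.7, so they should be at 274.7. The real fingertips are about 39 mm higher than the readout implies, and the lateral position agrees. I'll calibrate this by light contact on the 18 mm offcut (top at z 181), then grip.

Run:
```python
from r import *
S=np.load("pics/side0.npz")
print("start tip expected px",proj(S,[207,-642,166]),"with +39",proj(S,[207,-642,205]))
cv2.imwrite("pics/x.png",S["img"][140:175,390:430,::-1]); g=S["img"][150:175,395:425].max(2); print(np.argwhere(g<50).max(0)+[150,395], )
x,y=583,-3
effector.gripper_to(54); env.movel([x,y,195],v=150)
r=env.movel([x,y,158],v=30,max_force=5); s=st(f"contact {r}")
if r:
    z=s['position'][2]; print("tip offset", 181-z)
    env.movel([x,y,z+3],v=30); st("raised")
    effector.gripper_to(22); st("grip")
```

```text
start tip expected px [409.22 173.55] with +39 [410.23 163.72]
[160 408]
contact True 10.67 [582.87  -3.01 167.57] gap 53.98921389226763 F [-1.79 -0.08  8.35] gf 3.9476494109840132
tip offset 13.428306522195555
raised 10.93 [583.04  -2.97 170.48] gap 54.28388306169003 F [ 0.02 -0.19 -0.09] gf 0.0
grip 11.46 [582.94  -2.99 170.47] gap 29.043529208736494 F [-0.75  0.25 -1.14] gf 29.99981850385666
```

Run:
```python
from r import *
env.movel([583,-3,260],v=120); s=st("up")
if s['gripper_force']<5: raise SystemExit("lost")
a=1.719
env.move_pose(np.array([498,343,230.]),D(a)); st("over tray")
env.movel([498,343,30],v=150); r=env.movel([498,343,-9.5],v=40,max_force=6); st(f"low {r}")
W=eyes.read_camera("wrist")
effector.gripper_to(46); st("open"); env.movel([498,343,120],v=120)
c=eyes.read_camera("side");cv2.imwrite("pics/s4.png",crop(c["img"],240,270,150,150,4))
c=eyes.read_camera("wrist");np.savez("pics/w4.npz",**c);cv2.imwrite("pics/w4.png",c["img"][:,:,::-1])
```

```text
up 12.35 [582.62  -3.1  259.27] gap 29.009677194006414 F [ 0.46 -0.69 -1.57] gf 29.999820291996002
over tray 13.69 [498.75 341.83 229.69] gap 29.036161284885548 F [-0.04  0.19 -0.91] gf 29.999713897705078
low False 16.31 [498.12 343.13  -9.25] gap 28.699847089567704 F [ 1.06 -0.02 -1.73] gf 29.9999338388443
open 16.85 [498.   343.03  -9.46] gap 46.35011789749664 F [-0.67 -0.21  0.04] gf 0.0
```

View pics/w4.png

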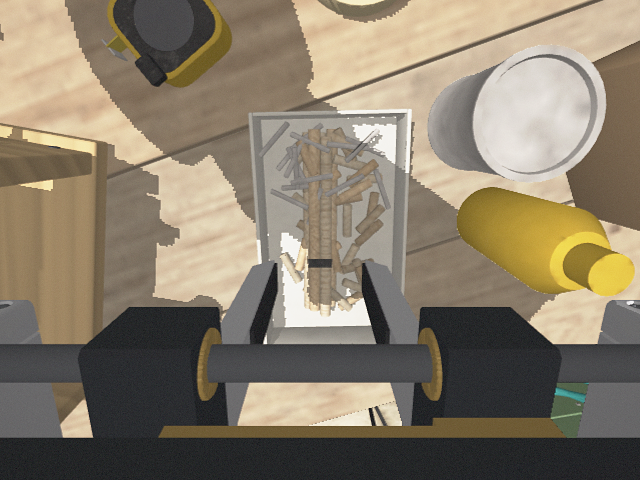

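The bundle lies flat in the tray, running from (320,130) to (320,315) and clear of the walls. Next is the bolt.

Run:
```python
from r import *
c=np.load("pics/w4.npz");A=onz(c,(320,131),18);B=onz(c,(320,313),18);print("dowels",A,B,(A+B)/2)
for uv in((249,113),(412,110)): print("tray rim",onz(c,uv,43))
env.movel([498,343,260],v=200)
k=np.array([508.5,131.5,0])
env.move_pose(k+[0,0,260],D(YAW)); effector.gripper_to(46); env.movel(k+[0,0,205]); print(env.movel(k+[0,0,180],v=40,max_force=8)); st("at knob")
effector.gripper_to(15); s=st("grip")
if s['finger_gap']<18: raise SystemExit("missed")
print(env.movel(k+26*SY+[0,0,180],v=25,max_force=15)); st("drawn")
effector.gripper_to(46); s=st("open"); 
p=s['position'].copy();p[2]=260; env.movel(p); st()
c=eyes.read_camera("top");np.savez("pics/t5.npz",**c);cv2.imwrite("pics/t5.png",crop(c["img"],220,135,200,150,4))
```

```text
dowels [417.71 331.57  18.  ] [577.08 355.49  18.  ] [497.4  343.53  18.  ]
tray rim [413.53 278.61  43.  ]
tray rim [393.95 395.56  43.  ]
False
at knob 21.7 [508.56 131.58 180.09] gap 46.248016209760095 F [-0.21  0.18 -0.09] gf 0.0
grip 22.23 [508.75 131.5  180.13] gap 20.13980831869125 F [ 1.71 -0.43  0.06] gf 29.999969601631165
False
drawn 23.43 [509.51 156.76 180.  ] gap 20.075539830145917 F [-0.62 -7.67  6.61] gf 30.001476109027863
open 24.02 [509.56 157.56 179.96] gap 46.19990996440831 F [0.52 0.15 0.52] gf 0.0
 24.71 [509.23 157.31 259.26] gap 45.92044949937462 F [-0.34 -0.46 -0.62] gf 0.0
```

```bash
cat >> r.py <<'E'
def arc(tilt,e=np.zeros(3)):
    a=np.arctan2(30,185)+tilt; r=np.hypot(30,185)
    return PIV+r*np.cos(a)*SY+[0,0,r*np.sin(a)-32.4]+e
E
python3 - <<'E'
from r import *
b=arc(0); print(b)
env.movel(b+[0,0,85],D(YAW)); effector.gripper_to(56); print(env.movel(b,v=70,max_force=8)); effector.gripper_to(25); s=st("grip")
if not 30<s['finger_gap']<36: raise SystemExit("bad grip")
for t in np.arange(.12,.73,.12):
    r=env.movel(arc(t),v=60,max_force=30 if t<.2 else None); s=st(f"{t:.2f} {r}")
    if r: break
ims=[]
for n,(x,y,w,h) in(("top",(270,235,66,50)),("side",(310,225,66,100))):
    c=eyes.read_camera(n);np.savez(f"pics/{n}6.npz",**c);ims.append(cv2.resize(crop(c["img"],x,y,w,h,6),(396,600 if n=="side" else 300)))
c=cv2.resize(np.load("pics/top6.npz")["img"][130:280,230:430,::-1],(396,297))
cv2.imwrite("pics/m6.png",np.hstack([np.vstack([ims[0],c,np.zeros((3,396,3),np.uint8)]),ims[1]]))
E
```

```text
[582.  176.2 172.6]
False
grip 27.68 [582.12 176.22 172.71] gap 32.77946547914606 F [ 0.59 -0.15  1.75] gf 30.0003120303154
0.12 False 28.2 [581.95 171.13 194.67] gap 32.40572716863813 F [ 0.99 -0.92  0.42] gf 30.000311136245728
0.24 False 28.73 [581.68 163.51 215.6 ] gap 32.641498593316314 F [ 2.75 -3.32  0.9 ] gf 30.00009834766388
0.36 False 29.25 [581.37 153.64 235.65] gap 32.762066744837966 F [ 4.83 -3.68  0.5 ] gf 30.000077784061432
0.48 False 29.77 [581.02 141.45 254.46] gap 32.490984737520165 F [ 5.71 -2.13  0.76] gf 30.000045597553253
0.60 False 30.3 [580.59 127.04 271.75] gap 32.87728256717848 F [ 6.31 -2.88  0.31] gf 30.000151097774506
0.72 False 30.82 [580.08 110.67 287.11] gap 32.519833260812526 F [ 7.31 -2.46  0.51] gf 30.00015377998352
```

View pics/m6.png

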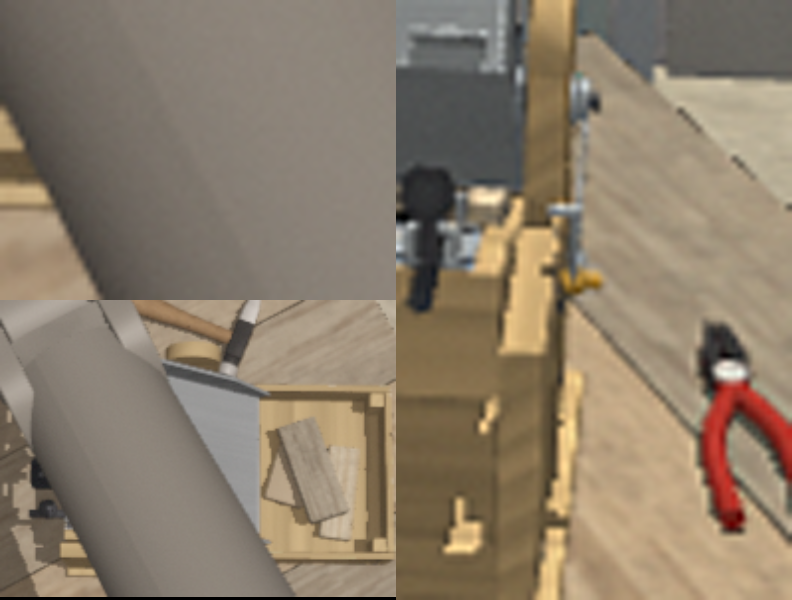

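All three offcuts are already in the scrap box at 0.72 rad (bottom-left inset), and the brass collar is at (580,282) in the side inset. I'll refine the marker angle numerically from several views before finishing the tip.

Run:
```python
from r import *
from scipy.optimize import least_squares
obs=[];guess=np.array([452.8,54.8,116.9])
W=eyes.read_camera("wrist");np.savez("pics/w7.npz",**W)
for n in("top0","side0","side6","w1","w2","w7"):
    c=np.load(f"pics/{n}.npz");p=proj(c,guess)
    if not(0<p[0]<640 and 0<p[1]<480): print(n,"out",p);continue
    x,y=np.maximum((p-14).astype(int),0);hsv=cv2.cvtColor(c["img"],cv2.COLOR_RGB2HSV)[y:y+28,x:x+28]
    m=((hsv[...,1]>165)&(hsv[...,0]>14)&(hsv[...,0]<32)&(hsv[...,2]>90)).astype(np.uint8)
    k,l,s_,ce=cv2.connectedComponentsWithStats(m)
    if k<2: print(n,"none",p);continue
    i=1+s_[1:,4].argmax();q=ce[i]+[x,y];print(n,p,q,s_[1:,4]);obs.append((n,c,q))
def fit(o):
    f=lambda P:np.concatenate([proj(c,P)-q for _,c,q in o]); r=least_squares(f,guess); return r.x,r.fun
for names in(("top0","side0"),("top0","side0","w1","w2"),[o[0] for o in obs]):
    P,res=fit([o for o in obs if o[0] in names])
    for yaw in(-.03,-.042):
        sy=np.array([-np.sin(yaw),np.cos(yaw),0]);d=P-(BALL-185*sy-[0,0,30]);print(names,P,yaw,"r",np.hypot(d@sy,d[2]),"ang",np.arctan2(d@sy,-d[2]))
    print(res)
```

```text
top0 none [301.05 264.28]
side0 [339.72 271.59] [340.31 271.92] [13]
side6 [339.72 271.59] [340.29 271.86] [14]
w1 none [203.18 163.71]
w2 none [192.9  165.54]
w7 none [206.13 266.08]
('top0', 'side0') [451.25  55.18 116.2 ] -0.03 r 84.08457542052906 ang 0.7964669275400509
('top0', 'side0') [451.25  55.18 116.2 ] -0.042 r 83.0077576498141 ang 0.7836983998851215
[-0. -0.]
('top0', 'side0', 'w1', 'w2') [451.25  55.18 116.2 ] -0.03 r 84.08457542052906 ang 0.7964669275400509
('top0', 'side0', 'w1', 'w2') [451.25  55.18 116.2 ] -0.042 r 83.0077576498141 ang 0.7836983998851215
[-0. -0.]
['side0', 'side6'] [   598.77 -12285.93  -6993.06] -0.03 r 14211.225901095535 ang -1.0421161488747903
['side0', 'side6'] [   598.77 -12285.93  -6993.06] -0.042 r 14206.404966613653 ang -1.0419179080031067
[-0.01 -0.03  0.01  0.03]
```

Run:
```python
from r import *
from scipy.optimize import least_squares
obs=[];guess=np.array([452.8,54.8,116.9])
for n in("top0","side0","w1","w2","w7"):
    c=np.load(f"pics/{n}.npz");p=proj(c,guess);x,y=(p-12).astype(int)
    hsv=cv2.cvtColor(c["img"],cv2.COLOR_RGB2HSV)[y:y+24,x:x+24]
    for th in (150,135,120):
        m=((hsv[...,1]>th)&(hsv[...,0]>12)&(hsv[...,0]<32)&(hsv[...,2]>80)).astype(np.uint8)
        k,l,s_,ce=cv2.connectedComponentsWithStats(m)
        if k>1 and s_[1:,4].max()>=5: break
    else: print(n,"none",hsv[...,1].max());continue
    i=1+s_[1:,4].argmax();q=ce[i]+[x,y];print(n,th,p,q,s_[1:,4]);obs.append((n,c,q))
for skip in((),("top0",),("side0",)):
    o=[k for k in obs if k[0] not in skip]
    r=least_squares(lambda P:np.concatenate([proj(c,P)-q for _,c,q in o]),guess,loss="soft_l1");P=r.x
    for yaw in(-.03,-.042):
        sy=np.array([-np.sin(yaw),np.cos(yaw),0]);d=P-(BALL-185*sy-[0,0,30]);print(skip,P,yaw,"r",np.hypot(d@sy,d[2]),"ang",np.arctan2(d@sy,-d[2]))
    print(np.round(r.fun,1))
```

```text
top0 150 [301.05 264.28] [301.06 264.06] [17]
side0 150 [339.72 271.59] [339.94 271.62] [16]
w1 150 [203.18 163.71] [198.32 164.84] [44]
w2 150 [192.9  165.54] [185.91 165.56] [34  9]
w7 150 [206.13 266.08] [200.14 266.33] [21  3  3]
() [447.57  55.22 119.41] -0.03 r 81.82618004512643 ang 0.8239106407002807
() [447.57  55.22 119.41] -0.042 r 80.68852900034877 ang 0.8107773531725374
[-0.2  2.3  1.8 -0.7 -0.5 -1.   1.1  0.2  0.4  0.4]
('top0',) [446.83  55.01 118.02] -0.03 r 82.60589195983954 ang 0.809637661653401
('top0',) [446.83  55.01 118.02] -0.042 r 81.47731209912541 ang 0.7963575433188579
[ 2.1 -0.3 -0.7 -0.8  1.   0.4  0.2  0.1]
('side0',) [448.    55.35 121.27] -0.03 r 80.68414617765544 ang 0.8419915163224152
('side0',) [448.    55.35 121.27] -0.042 r 79.53110919027726 ang 0.828972200586307
[-0.3  2.1 -0.7 -1.   0.9  0.1  0.3  0.8]
```

Run:
```python
from r import *
env.movel(arc(.845),v=40); env.sleep(.9); s=st("marker")
d=s['position']+[0,0,32.4]-PIV; print("tilt",np.arctan2(d[2],d@SY)-np.arctan2(30,185))
c=eyes.read_camera("side");np.savez("pics/side8.npz",**c);c=eyes.read_camera("top");np.savez("pics/top8.npz",**c)
# offcuts above box? find pan region vs box contents: pieces bigger than 600 px darker/lighter not attempted
# pointer/marker in wrist view
W=eyes.read_camera("wrist");np.savez("pics/w8.npz",**W)
for n,al in(("tip.81",.81),("tip.845",.845)):
    P=PIV-128*SX+72*np.sin(al)*SY-[0,0,72*np.cos(al)];print(n,proj(W,P),proj(c,P))
a=np.load("pics/side0.npz")["img"].astype(int);b=np.load("pics/side8.npz")["img"].astype(int)
m=(abs(a-b).sum(2)>60)[235:285,328:356]; print("\n".join("".join("#" if v else "." for v in r) for r in m))
```

```text
marker 32.61 [579.51  91.96 300.81] gap 32.88798827919464 F [ 9.61 -2.46 -0.58] gf 29.999985694885254
tilt 0.8430845208320472
tip.81 [202.77 253.63] [303.53 265.65]
tip.845 [202.1  252.67] [302.79 265.55]
####........................
##.#........................
##..........................
##...........###............
#...........................
#............#..............
#...........................
#...........................
#...........................
#...........................
.............#..............
............##..............
..#.........................
..#..........#..............
..#.........................
..#..........#..............
.##.........##..............
.##.........##..............
..#.........................
..#.........#...............
..#.........##..............
##..........##..............
##..........##..............
####........##..............
####........##..............
###.........##..............
###..........#..............
.............#..............
.............#..............
.............#..............
............#...............
............................
............................
............#...............
............#...............
............................
............................
............................
............................
............................
............................
............................
............................
............................
............................
............................
............................
............................
............................
............................
```

Run:
```python
from r import *
for t in (.72,.6,.48,.36,.24,.12,.04): env.movel(arc(t),v=80)
r=env.movel(arc(-.004),v=25,max_force=15); st(f"level {r}"); env.sleep(.3)
effector.gripper_to(56); s=st("open"); p=s['position'].copy(); p[2]=258; env.movel(p)
k=np.array([509.5,157.3,0])
env.movel(k+[0,0,258],v=200); effector.gripper_to(46); env.movel(k+[0,0,205]); env.movel(k+[0,0,180],v=50,max_force=8)
effector.gripper_to(15); s=st("knob")
if s['finger_gap']<18: raise SystemExit("missed")
r=env.movel(k-26.5*SY+[0,0,180],v=25,max_force=18); s=st(f"home {r}")
effector.gripper_to(46); s=st("open"); p=s['position'].copy(); p[2]=260; env.movel(p); env.move_pose(np.array([400,300,300.]),D(YAW)); st("away")
c=eyes.read_camera("top");np.savez("pics/t9.npz",**c)
S=eyes.read_camera("side");np.savez("pics/s9.npz",**S)
a=np.load("pics/side0.npz")["img"].astype(int);b=S["img"].astype(int)
# level & bolt check: ball blob and knob blob in top before/after
for n,f in(("0","pics/top0.npz"),("9","pics/t9.npz")):
    im=np.load(f)["img"];m=(im.max(2)<60).astype(np.uint8)
    for (x,y,w,h) in((235,190,22,28),(255,225,25,22)):
        k_,l,s_,ce=cv2.connectedComponentsWithStats(m[y:y+h,x:x+w]);i=1+s_[1:,4].argmax();print(n,s_[i,4],ce[i]+[x,y])
d=(abs(a-b).sum(2)>60);print("tape/pliers change px",d[325:365,350:400].sum(),d[275:318,352:385].sum())
```

```text
level True 36.0 [582.15 177.42 173.04] gap 32.69367226237489 F [ 2.86  3.21 -2.44] gf 29.99951809644699
open 36.87 [583.56 175.63 175.05] gap 55.93573440522408 F [-0.09  0.14 -0.1 ] gf 0.0
knob 40.18 [509.63 157.33 180.14] gap 20.46550495590598 F [0.81 0.15 1.1 ] gf 30.000233352184296
home False 41.39 [508.77 132.02 180.21] gap 20.607311566845684 F [ 4.87  9.61 -0.8 ] gf 30.000018775463104
open 41.99 [508.31 130.73 179.95] gap 45.87208553445121 F [ 0.14  0.35 -0.7 ] gf 0.0
away 43.51 [400.41 299.14 299.27] gap 46.018288086168056 F [ 0.32 -0.53 -0.43] gf 0.0
0 177 [245.08 203.99]
0 34 [261.29 236.32]
9 171 [245.04 203.85]
9 29 [260.72 236.41]
tape/pliers change px 0 0
```

Run:
```python
from r import *
for n in("side0","s9"):
    im=np.load(f"pics/{n}.npz")["img"]
    for (x,y,w,h),th in(((270,248,25,28),25),((308,244,16,14),60)):
        m=(im.max(2)<th).astype(np.uint8)
        k_,l,s_,ce=cv2.connectedComponentsWithStats(m[y:y+h,x:x+w]);i=1+s_[1:,4].argmax();print(n,s_[i,4],ce[i]+[x,y])
c=np.load("pics/t9.npz");hsv=cv2.cvtColor(c["img"],cv2.COLOR_RGB2HSV);print("wood px in pan",(hsv[172:240,288:374,1]>50).sum(), "before",(cv2.cvtColor(np.load("pics/top0.npz")["img"],cv2.COLOR_RGB2HSV)[172:240,288:374,1]>50).sum())
a=np.load("pics/top0.npz")["img"].astype(int);d=(abs(a-c["img"]).sum(2)>50).astype(np.uint8)[165:270,376:470];
v,u=np.nonzero(d);print("box change bbox",u.min()+376,u.max()+376,v.min()+165,v.max()+165,len(u))
```

```text
side0 94 [281.89 264.39]
side0 49 [315.92 253.  ]
s9 83 [281.96 264.45]
s9 46 [316.02 253.07]
wood px in pan 0 before 2915
box change bbox 376 409 169 251 699
```

```bash
python3 -c "
from station import job
print(job.close_job())"
```

```text
the job is handed in; nothing more can be done
None
```

I handed the job in at about 44 s: the dowels are in the tray, all three offcuts in the scrap box, the pan level, the bolt home, and the tape and pliers unmoved. I held the pan at 0.843 rad against a marker I estimated from the images at about 0.83 rad, but I could not see the pointer to confirm the alignment.

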